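Fit the spacer and press the keyed plug into a recorder capsule

TASK

Slide the brass spacer ring over the upright neck of the orange recorder capsule, down flat onto the capsule's deck, and let go of it. Then take the blue-handled keyed plug from its stand, put its shaft into the neck, turn it until the key slips into the slot, and push it fully home, flange down on the neck, against the spring inside. Finish while still gripping the plug and holding it pressed home (the spring would throw it out again), and leave the screwdriver, the beacon and the screw tray alone.

Things in the scene. Friction and masses are not known exactly. Their poses are not given: they have to be found in the camera images.
- capsule: Orange recorder capsule: upright drum 108 mm in diameter (136 mm over its three bolting ears), fixed to the bench; origin at the centre of its underside, z up. Its flat top, the deck, is 60 mm above the bench; an aluminium neck (the hub) stands 24 mm up from the deck's centre. The neck's slot points to the capsule's +x; a yellow mark on the deck lies on that side.
- hub_mouth (a point): Centre of the neck's top rim, 84 mm above the bench, on the bore's axis; axes as the capsule. The neck is 41 mm in outer diameter (37 mm over its top 4 mm), its vertical round bore 22.5 mm. A slot 8.5 mm wide runs the full height through the neck's wall, from the bore outwards to +x.
- deck (a point): Point on the neck's axis at the height of the capsule's deck, 60 mm above the bench, where the spacer's underside comes to rest.
- ejector (a joint): Spring-loaded red ejector in the bottom of the bore: how far it is pressed down, in m. 0 = free, its top 32 mm below the neck's rim; 0.012 when the plug is fully home with its flange on the rim. It pushes back with about 4 N at first and 10 N at home, enough to lift the released plug.
- spacer: Loose brass ring, outer diameter 61 mm, hole 45 mm, 20 mm high, lying flat on the bench; origin at the centre of its underside. About 80 g.
- plug: Loose keyed plug, about 160 g, upright in its stand. Origin at the centre of the shaft's lower tip, z up the shaft, x towards its one key. Shaft 20 mm in diameter, 44 mm long, the lowest 6 mm tapering to 12 mm; then a black flange 52 mm in diameter, 6 mm thick. Yellow marks on the flange and handle top show the key's side. Fully home, the tip is 44 mm below the neck's rim.
- plug_grip (a point): Point on the plug's axis in its blue handle, 72 mm above the tip; axes as the plug. The handle, 50 to 88 mm above the tip, is a block 44 mm long along x and 20 mm thick along y; grip it across its thickness.
- stand: Fixed grey block 66 x 66 mm, 56 mm high, with a 36 mm vertical hole; the plug's flange rests on its top. Origin at the centre of its underside.
- driver: Red-handled screwdriver, 160 mm long, lying on the bench; leave it alone.
- beacon: Silver locator beacon, a 32 mm cylinder between two black 44 mm square end blocks, 98 mm long along its x; origin at the centre of its underside; leave it alone.
- tray: Shallow white tray with screws, 80 x 110 mm and 22 mm high; origin at the centre of its underside; leave it alone.
- plug_key (a point): Pointed lower end of the plug's key, 14 mm above the tip and 12 mm out along the plug's +x. The key is 6 mm wide, reaches 16 mm out from the axis and runs up to the flange.
Not all that is in view belongs to the job. What is shaped like the plug but pink or turquoise is not meant.

How it is judged:
By the outcome, as a careful person would: the job done as asked, in the order asked, and still so for the second after the job is handed in, while the arm keeps its last pose, push and grip.
It also fails if it takes over 58 s, if anything falls off the work surface, if the arm or the gripper's body presses on something with over 40 N, if the wrist force passes 120 N, or if a joint passes its speed limit or range.

ROBOT

A 6-joint arm with a two-finger parallel gripper is mounted at the origin on the work surface. World frame = base frame: x ahead of the robot, y to its left, z up, the work surface at z = 0. Lengths are in m, angles in degrees, forces in N, time in s.
With the tool pointing down it reaches from about 0.4 to 0.825 m from the base axis. Payload 7 kg.
Tool frame: the origin (TCP) lies between the finger pads; the fingertips stand 22 mm ahead of it and the grasp point (between the pads) lies 3 mm ahead of it; z points along the fingers, y is the line along which they close (so a half turn about z gives the same grasp; the last joint's range is limited). The gripper opens to 88 mm and grips with 3 to 60 N. Pads are 19 mm wide; open, the fingers measure 130 mm over their backs; the gripper's body (78 mm by 193 mm) begins 47 mm behind the grasp point.
Start: joints at [90.82, 20.546, 0.682, 0, -70.136, -16.507], TCP at [0.183, 0.65, 0.249] pointing down, gripper open.
Joint ranges: [-176.03, 176.03], [-82.01, 121.73], [-58.28, 71.71], [-173.87, 95.51], [-174.79, -0.11], [-173.66, 173.66]. Speed limits (degrees/s): [136.94, 136.94, 172.46, 180, 180, 180].

INTERFACE

Orientations are given as [roll, pitch, yaw] about the fixed x, y, z axes, in that order (R = Rz(yaw) Ry(pitch) Rx(roll)).
In Python, from plant import ctrl gives the robot as it stands.
- The arm moves only by the tool apply_moves, never from a script. Its argument "targets" is a list of rows, each an object with "travel": the shift along the tool's x, y, z in mm, a list of three; "roll": the turn about the tool's z in degrees; "jaw": the finger opening in mm, from 0 to 87.6. In form: [{"travel": [tx, ty, tz], "roll": roll, "jaw": jaw}, ...]. A call has 1 to 10 rows; each row shifts and turns the commanded pose from where the row before left it, along the tool's axes as they then stand; what a row does not reach is not made up. A row lasts 1/10 s, in which the tool goes at most 50 mm and 8.59 degrees, less where a joint would pass 70% of its speed; a pose out of reach is approached as far as the arm can. A call with a gripper value outside its range is refused whole. The fingers move at their own pace and stop on an object; the grip force is fixed at half the most. Time passes only in rows, so rows that do not move let the fingers close. It gives the time, the measured TCP pose, the force, the opening and the grip force at its end, in the units of the state.
- ctrl.get_obs(): the state, without advancing time (a new reading comes with each control period).
- ctrl.snapshot(name): name is "scene" or "top" or "wrist"; returns the picture (420x560x3 uint8, red, green, blue); there is no depth.
- ctrl.calibration(name): a dict with "K" (3x3 intrinsics, pixels), "extrinsics" (4x4, takes a point from camera to world coordinates); the wrist camera has in their place "hand_eye" (4x4, takes a point from camera to tool coordinates, whose origin is the TCP and whose axes are the flange's). Camera axes: x right, y down, z forward; pixel columns grow to the right and rows downward; lengths in m; the calibration is good to about 2 mm. A picture is of the moment at which its call begins: read the wrist's pose just before it. calibration takes no time and is no camera call.
- ctrl.close_job(): hands the job in; it is judged then, once.
The state is a dict: "clock": time; "joint_pos": joint angles; "qvel": joint speeds; "tau": joint torques, N m; "tool_pos": TCP position; "orientation": TCP orientation; "force": force on the tool from outside, world axes, zero at the start; "moment": the same for the moment, N m; "opening": finger opening in m; "gripper_force": force on a finger pad.
Only numpy, scipy, OpenCV 4.12 (cv2) and the standard library are available. Lean on these libraries where they do the work, as an engineer would, in place of code of your own. Each camera call takes 0.05 s, during which the arm holds its last target. There are 200 camera calls.

## Working session

There is one attempt and no reset: what is moved stays moved. The work goes in short steps, Python scripts to look and compute and a tool call to move; the robot and the scene stay as the last step left them, time stands still between calls to the robot, and variables do not carry over. Pictures are saved under pics/ and viewed, at most 10 in all, crops included, and the job is handed in when it is done.

Besides the shell and the picture viewer there is one more tool, called after "Call:" as name([rows], argument=value, ...), one row to a line, values as JSON. apply_moves: Moves the arm, as the interface text tells. Its arguments: {"type":"object","properties":{"targets":{"type":"array","items":{"type":"object","properties":{"travel":{"type":"array","items":{"type":"number"}},"roll":{"type":"number"},"jaw":{"type":"number"}}}}},"required":["targets"]}

```bash
mkdir -p pics; python3 - <<'E'
from plant import ctrl
import cv2, numpy as np
o=ctrl.get_obs(); print(o['clock'],o['tool_pos'],o['orientation'],o['opening'])
for n in ['scene','top','wrist']:
    cv2.imwrite(f'pics/{n}0.png',cv2.cvtColor(ctrl.snapshot(n),cv2.COLOR_RGB2BGR))
    c=ctrl.calibration(n); print(n,{k:np.round(v,4).tolist() for k,v in c.items() if k in('K','extrinsics','hand_eye')})
E
```

```text
0.0 [0.18241104 0.64942077 0.2476325 ] [ 1.79907191e+02 -8.58351115e-03 -1.56915252e+01] 0.08763498317867104
scene {'K': [[382.035, 0.0, 277.0562], [0.0, 382.035, 210.2467], [0.0, 0.0, 1.0]], 'extrinsics': [[-0.0369, 0.5561, -0.8303, 1.1577], [0.9993, 0.0194, -0.0314, 0.0146], [-0.0013, -0.8309, -0.5565, 0.4805], [0.0, 0.0, 0.0, 1.0]]}
top {'K': [[391.0196, 0.0, 277.0915], [0.0, 391.0196, 211.8617], [0.0, 0.0, 1.0]], 'extrinsics': [[0.0202, -0.999, 0.0396, 0.5251], [-0.9998, -0.0204, -0.0041, -0.036], [0.0049, -0.0395, -0.9992, 0.8737], [0.0, 0.0, 0.0, 1.0]]}
wrist {'K': [[302.6465, 0.0, 278.727], [0.0, 302.6465, 206.5828], [0.0, 0.0, 1.0]], 'hand_eye': [[0.0017, -0.9573, -0.289, 0.0783], [1.0, 0.0019, -0.0004, 0.0004], [0.0009, -0.289, 0.9573, -0.1365], [0.0, 0.0, 0.0, 1.0]]}
```

View pics/top0.png

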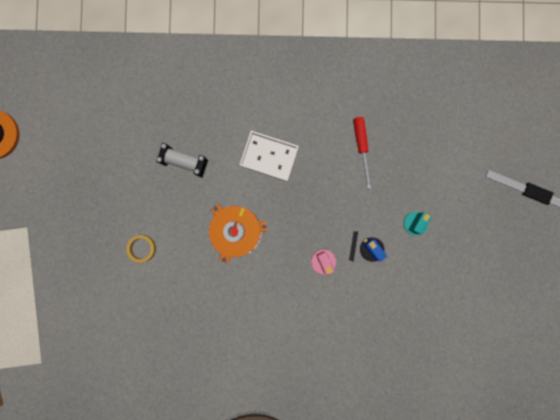

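View pics/scene0.png

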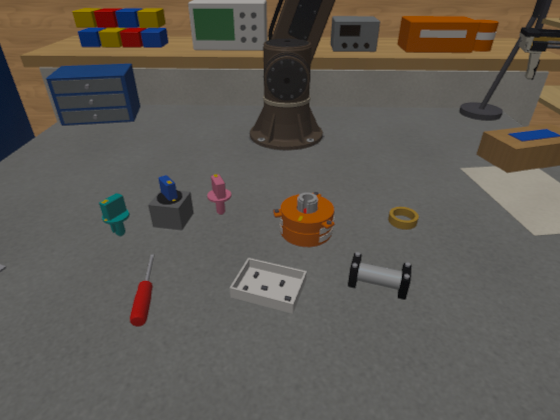

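The top view shows the ring at (140,249), the capsule's neck at (233,232) with its yellow mark at (241,212), and the plug at (374,249). The pink plug (323,262) and the turquoise one (417,223) are decoys. I'll enlarge the ring, capsule and plug.

```bash
cat > h.py <<'E'
import numpy as np, cv2
from plant import ctrl
from scipy.spatial.transform import Rotation as R
def ray(n,uv,z,o=None):
    c=ctrl.calibration(n); K=np.array(c['K'])
    if n=='wrist':
        T=np.eye(4);T[:3,:3]=R.from_euler('xyz',o['orientation'],degrees=True).as_matrix();T[:3,3]=o['tool_pos'];E=T@np.array(c['hand_eye'])
    else: E=np.array(c['extrinsics'])
    d=E[:3,:3]@np.linalg.solve(K,[uv[0],uv[1],1.]); p=E[:3,3]
    return p+d*(z-p[2])/d[2]
E
python3 - <<'E'
from h import *
im=cv2.imread('pics/top0.png')
a=[cv2.resize(im[y-40:y+40,x-40:x+40],(400,400),interpolation=cv2.INTER_CUBIC)[:, :] for x,y in [(233,232),(374,249)]]
cv2.imwrite('pics/c1.png',np.hstack(a))
hsv=cv2.cvtColor(im,cv2.COLOR_BGR2HSV)
m=(hsv[225:275,115:165,1]>130).astype(np.uint8)
p=cv2.findNonZero(m); c,r=cv2.minEnclosingCircle(p); uv=(c[0]+115,c[1]+225)
print('ring',uv,r,ray('top',uv,.01))
print('hub',ray('top',(233,232),.084),'mark',ray('top',(241,212),.06),'plug',ray('top',(376,251),.1))
E
```

```text
ring (140.5, 248.5) 14.23034954071045 [0.47254266 0.25908644 0.01      ]
hub [0.5139119  0.04880925 0.084     ] mark [0.55547697 0.03577085 0.06      ] plug [ 0.48236542 -0.23603775  0.1       ]
```

View pics/c1.png

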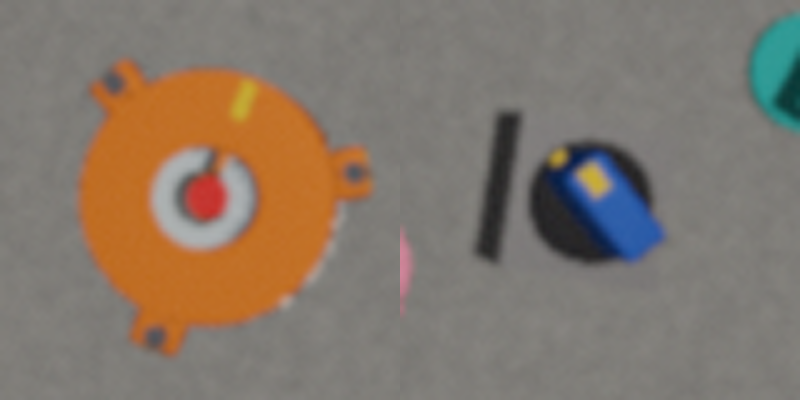

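The crop shows the neck centre at crop (203,198) and the deck mark at (244,100), so the slot yaw is about -20°. The plug flange is at (592,202) and its key mark at (558,157), so the key yaw is about 35°. Moving towards the ring.

Call:
apply_moves([
  {"travel": [35, 27, -9], "roll": 0, "jaw": 87},
  {"travel": [35, 27, 0], "roll": 0, "jaw": 87},
  {"travel": [35, 27, 0], "roll": 0, "jaw": 87},
  {"travel": [35, 27, 0], "roll": 0, "jaw": 87},
  {"travel": [35, 27, 0], "roll": 0, "jaw": 87},
  {"travel": [35, 27, 10], "roll": 0, "jaw": 87},
  {"travel": [35, 27, 10], "roll": 0, "jaw": 87},
  {"travel": [35, 27, 15], "roll": 0, "jaw": 87},
  {"travel": [35, 27, 20], "roll": 0, "jaw": 87},
  {"travel": [35, 27, 20], "roll": 0, "jaw": 87},
])

```text
clock: 1.15
tool_pos: [0.4472, 0.2938, 0.1822]
orientation: [-179.9, -0.0, -15.7]
force: [1.4, 0.3, 0.3]
opening: 0.0871
gripper_force: 0.0
```

Call:
apply_moves([
  {"travel": [35, 28, 20], "roll": 0, "jaw": 87},
  {"travel": [0, 0, 0], "roll": 0, "jaw": 87},
  {"travel": [0, 0, 0], "roll": 0, "jaw": 87},
])

```text
clock: 1.45
tool_pos: [0.4729, 0.2575, 0.1619]
orientation: [179.9, 0.0, -15.8]
force: [-0.1, -0.2, 0.6]
opening: 0.087
gripper_force: 0.0
```

```bash
python3 - <<'E'
from h import *
for i in range(2):
    o=ctrl.get_obs(); im=ctrl.snapshot('wrist'); print(o['clock'],o['tool_pos'],o['orientation'])
cv2.imwrite('pics/w1.png',im[:,:,::-1])
hsv=cv2.cvtColor(im,cv2.COLOR_RGB2HSV)
m=((hsv[...,1]>120)&(hsv[...,2]>60)).astype(np.uint8)
n,l,s,c=cv2.connectedComponentsWithStats(m)
for i in range(1,n):
    if s[i,4]>300:
        p=cv2.findNonZero((l==i).astype(np.uint8)); e=cv2.fitEllipse(cv2.convexHull(p)); print(s[i],e,ray('wrist',e[0],.012,o))
E
```

```text
1.45 [0.47292661 0.2575162  0.16188571] [ 1.79916527e+02  3.87309468e-02 -1.58399255e+01]
1.5 [0.47285604 0.25867867 0.16257569] [ 1.79991737e+02 -2.33254673e-03 -1.57472100e+01]
[  435     6   125   172 12275] ((511.91796875, 88.52352905273438), (147.4324951171875, 184.36859130859375), 26.891437530517578) [0.51420625 0.03225175 0.012     ]
[ 247  168   62   63 1626] ((277.37451171875, 198.7288818359375), (61.754634857177734, 62.51146697998047), 176.64622497558594) [0.47281686 0.25978992 0.012     ]
[425 267  29  53 694] ((439.0898132324219, 293.45050048828125), (28.345165252685547, 54.38261032104492), 168.7657928466797) [0.32306883 0.11977771 0.012     ]
[104 268  29  52 699] ((118.38014221191406, 293.1349182128906), (27.765451431274414, 54.39719772338867), 11.067399978637695) [0.41713309 0.45468909 0.012     ]
[ 250  330  310   17 3635] ((418.74359130859375, 338.30419921875), (16.854707717895508, 371.8624572753906), 89.50990295410156) [0.27057892 0.14926919 0.012     ]
```

View pics/w1.png

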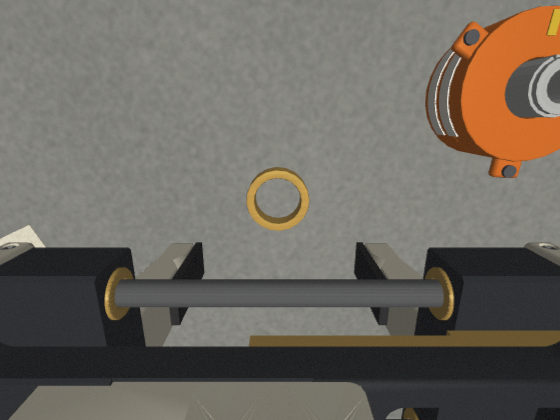

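The wrist view shows the ring at (277,199), centred between the fingers and in agreement with the top view. Going down and gripping it.

Call:
apply_moves([
  {"travel": [0, -1, 40], "roll": 0, "jaw": 87},
  {"travel": [0, 0, 45], "roll": 0, "jaw": 87},
  {"travel": [0, 0, 35], "roll": 0, "jaw": 87},
  {"travel": [0, 0, 15], "roll": 0, "jaw": 80},
  {"travel": [0, 0, 0], "roll": 0, "jaw": 50},
  {"travel": [0, 0, 0], "roll": 0, "jaw": 50},
  {"travel": [0, 0, 0], "roll": 0, "jaw": 50},
  {"travel": [0, 0, 0], "roll": 0, "jaw": 50},
  {"travel": [0, 0, 0], "roll": 0, "jaw": 50},
  {"travel": [0, 0, 0], "roll": 0, "jaw": 50},
])

```text
clock: 2.55
tool_pos: [0.4735, 0.2609, 0.029]
orientation: [-179.8, -0.1, -15.7]
force: [-3.2, 3.6, 8.0]
opening: 0.0607
gripper_force: 30.0
```

Call:
apply_moves([
  {"travel": [0, 0, -30], "roll": 0, "jaw": 50},
  {"travel": [0, 0, -45], "roll": 0, "jaw": 50},
  {"travel": [0, 0, -45], "roll": 0, "jaw": 50},
  {"travel": [6, 32, 0], "roll": 0, "jaw": 50},
  {"travel": [6, 32, 0], "roll": 0, "jaw": 50},
  {"travel": [6, 32, 0], "roll": 0, "jaw": 50},
  {"travel": [6, 32, 0], "roll": 0, "jaw": 50},
  {"travel": [6, 32, 0], "roll": 0, "jaw": 50},
  {"travel": [6, 32, 0], "roll": 0, "jaw": 50},
  {"travel": [0, 0, 0], "roll": 0, "jaw": 50},
])

```text
clock: 3.55
tool_pos: [0.4543, 0.0622, 0.1478]
orientation: [180.0, 0.0, -15.9]
force: [-0.1, 1.2, -0.8]
opening: 0.0608
gripper_force: 30.0
```

Call:
apply_moves([
  {"travel": [0, 0, 0], "roll": 0, "jaw": 50},
  {"travel": [0, 0, 0], "roll": 0, "jaw": 50},
])

```text
clock: 3.75
tool_pos: [0.4559, 0.0656, 0.1479]
orientation: [-180.0, -0.0, -15.7]
force: [-0.1, -0.2, -1.4]
opening: 0.0607
gripper_force: 30.0
```

```bash
python3 - <<'E'
from h import *
a=[]
for i in range(6):
    o=ctrl.get_obs(); im=ctrl.snapshot('wrist'); a.append(np.r_[o['tool_pos'],o['orientation'][2]])
print(o['clock'],np.round(a,4).tolist(),o['opening'])
cv2.imwrite('pics/w2.png',im[:,:,::-1])
np.save('w2.npy',np.mean(a,0))
E
```

```text
4.0 [[0.4559, 0.0656, 0.1479, -15.6936], [0.4559, 0.0658, 0.1478, -15.6589], [0.4558, 0.0659, 0.1477, -15.6416], [0.4558, 0.0659, 0.1476, -15.6353], [0.4557, 0.0659, 0.1475, -15.6323], [0.4557, 0.0658, 0.1475, -15.6342]] 0.06053065884525042
```

View pics/w2.png

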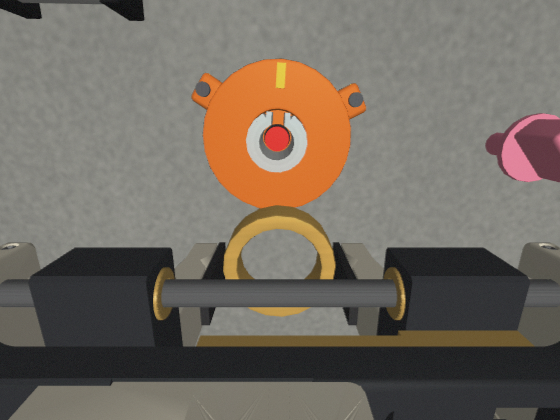

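The wrist view shows the neck at about (277,140), the deck mark at (281,75), and the held ring at about (280,262). I'll overlay projected models to refine the offsets.

```bash
cat >> h.py <<'E'
def proj(P,tp,yaw):  # world points -> wrist pixels
    c=ctrl.calibration('wrist');T=np.eye(4);T[:3,:3]=R.from_euler('xyz',[180,0,yaw],degrees=True).as_matrix();T[:3,3]=tp
    E=np.linalg.inv(T@np.array(c['hand_eye'])); q=(E[:3,:3]@np.atleast_2d(P).T).T+E[:3,3]; q=q@np.array(c['K']).T
    return q[:,:2]/q[:,2:]
def circ(c,z,r,n=120):
    t=np.linspace(0,2*np.pi,n); return np.c_[c[0]+r*np.cos(t),c[1]+r*np.sin(t),0*t+z]
E
python3 - <<'E'
from h import *
im=cv2.imread('pics/w2.png'); o=np.load('w2.npy'); tp,yaw=o[:3],o[3]
hsv=cv2.cvtColor(im,cv2.COLOR_BGR2HSV)
# drum top edge: orange
m=((hsv[...,1]>150)&(hsv[...,0]<15)&(hsv[...,2]>150)).astype(np.uint8)[:225]
n,l,s,c=cv2.connectedComponentsWithStats(m); i=1+np.argmax(s[1:,4])
mm=cv2.morphologyEx((l==i).astype(np.uint8),cv2.MORPH_OPEN,np.ones((41,41)))
g=((hsv[...,1]<40)&(hsv[...,2]>165)).astype(np.uint8)[100:180,235:320]
n,l,s,c=cv2.connectedComponentsWithStats(g); j=1+np.argmax(s[1:,4]); p=cv2.findNonZero((l==j).astype(np.uint8))+[235,100]
from scipy.optimize import least_squares
h=cv2.convexHull(p)[:,0].astype(float); print('greybox',s[j])
e=cv2.fitEllipse(h.astype(np.float32)); print('hub',e,ray('wrist',e[0],.084,dict(tool_pos=tp,orientation=[180,0,yaw])))
def rt(p): return ray('wrist',p,.084,dict(tool_pos=tp,orientation=[180,0,yaw]))
# ring mask
m=((hsv[...,1]>110)&(hsv[...,0]>=15)&(hsv[...,0]<28)).astype(np.uint8); m[:195]=0;m[335:]=0;m[:,:218]=0;m[:,345:]=0
ys,xs=np.nonzero(m); print('ring box',xs.min(),xs.max(),ys.min(),ys[(xs>200)].max())
hub=rt(e[0])
a=np.radians(yaw);ux=np.array([np.cos(a),np.sin(a)]);uy=np.array([np.sin(a),-np.cos(a)])
rc=tp[:2]
for off in (-.003,0,.003):
  for z in (.008,.028):
    q=proj(circ(rc+off*ux,tp[2]-z,.0305),tp,yaw); print(off,z,q.min(0),q.max(0))
S=4; big=cv2.resize(im[95:335,200:360],None,fx=S,fy=S,interpolation=cv2.INTER_CUBIC)
def dr(P,col):
    q=((proj(P,tp,yaw)-[200,95]+.5)*S-.5).astype(int); cv2.polylines(big,[q],False,col,1)
for z,r in((.084,.0185),(.08,.0205),(.084,.01125)): dr(circ(hub,z,r),(255,0,0))
for z in(.008,.028):
  for r in(.0225,.0305): dr(circ(rc,tp[2]-z,r),(0,255,0) if z<.01 else (255,0,255))
cv2.imwrite('pics/ov.png',cv2.hconcat([big[:480],cv2.copyMakeBorder(big[400:],0,0,0,0,0)[:480] if 0 else big[480:960]]) if 0 else big[:, :][:960])
b=big; cv2.imwrite('pics/ov.png',np.hstack([b[:560,100:500],b[400:960,100:500]]))
print('hub',hub,'d',(hub[:2]-rc)@ux,(hub[:2]-rc)@uy)
mk=rt((281,75)); mk=ray('wrist',(281,75),.06,dict(tool_pos=tp,orientation=[180,0,yaw])); d=mk-hub; print('slot yaw',np.degrees(np.arctan2(d[1],d[0])))
E
```

```text
greybox [  11   12   61   60 1694]
hub ((276.07958984375, 140.8838348388672), (60.36382293701172, 60.965576171875), 2.454461097717285) [0.51622653 0.05042689 0.084     ]
ring box 223 335 205 316
-0.003 0.008 [220.90555004 220.09950241] [335.13718352 322.260651  ]
-0.003 0.028 [227.06216302 208.43420482] [329.18548737 301.37283372]
0 0.008 [220.60293607 214.46378716] [335.45128275 317.73192128]
0 0.028 [226.82144635 203.36936665] [329.43739052 297.20719349]
0.003 0.008 [220.29703879 208.76346617] [335.76879385 313.15669449]
0.003 0.028 [226.57839734 198.25298986] [329.69173693 293.00313847]
hub [0.51622653 0.05042689 0.084     ] d 0.0623262432809474 -0.0014912275508294271
slot yaw -19.950426140458845
```

View pics/ov.png

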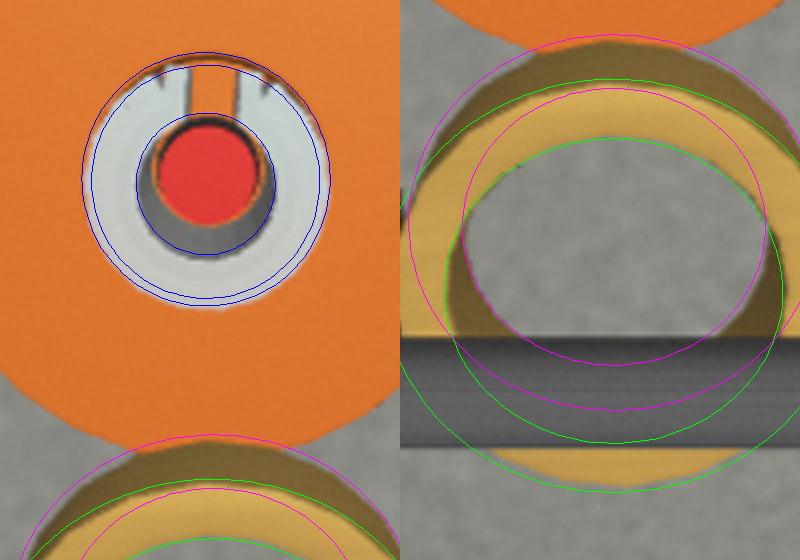

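The overlay matches: the neck lies 62 mm ahead and -2 mm sideways of the ring. Moving over the neck and lowering with a force check.

Call:
apply_moves([
  {"travel": [20, -0.8, 0], "roll": 0, "jaw": 50},
  {"travel": [30, -1, 0], "roll": 0, "jaw": 50},
  {"travel": [12, 0, 0], "roll": 0, "jaw": 50},
  {"travel": [0, 0, 10], "roll": 0, "jaw": 50},
  {"travel": [0, 0, 16], "roll": 0, "jaw": 50},
  {"travel": [0, 0, 4], "roll": 0, "jaw": 50},
  {"travel": [0, 0, 4], "roll": 0, "jaw": 50},
  {"travel": [0, 0, 4], "roll": 0, "jaw": 50},
  {"travel": [0, 0, 4], "roll": 0, "jaw": 50},
  {"travel": [0, 0, 0], "roll": 0, "jaw": 50},
])

```text
clock: 5.05
tool_pos: [0.5156, 0.0502, 0.1053]
orientation: [180.0, 0.0, -15.7]
force: [0.8, 0.4, -0.3]
opening: 0.0609
gripper_force: 30.0
```

Call:
apply_moves([
  {"travel": [0, 0, 5], "roll": 0, "jaw": 50},
  {"travel": [0, 0, 5], "roll": 0, "jaw": 50},
  {"travel": [0, 0, 4], "roll": 0, "jaw": 50},
  {"travel": [0, 0, 2], "roll": 0, "jaw": 50},
  {"travel": [0, 0, 0], "roll": 0, "jaw": 50},
])

```text
clock: 5.55
tool_pos: [0.5157, 0.0501, 0.0893]
orientation: [180.0, 0.0, -15.7]
force: [-0.6, -0.2, -1.0]
opening: 0.061
gripper_force: 30.0
```

Call:
apply_moves([
  {"travel": [0, 0, 1], "roll": 0, "jaw": 50},
  {"travel": [0, 0, 1], "roll": 0, "jaw": 50},
  {"travel": [0, 0, 0], "roll": 0, "jaw": 50},
])

```text
clock: 5.85
tool_pos: [0.5159, 0.0502, 0.0889]
orientation: [-180.0, -0.0, -15.7]
force: [-5.4, -0.2, 13.4]
opening: 0.0602
gripper_force: 30.0
```

Call:
apply_moves([
  {"travel": [0, 0, 0], "roll": 0, "jaw": 87},
  {"travel": [0, 0, 0], "roll": 0, "jaw": 87},
  {"travel": [0, 0, 0], "roll": 0, "jaw": 87},
  {"travel": [0, 0, -10], "roll": 0, "jaw": 87},
  {"travel": [0, 0, -35], "roll": 0, "jaw": 87},
  {"travel": [0, 0, -40], "roll": 0, "jaw": 87},
  {"travel": [0, 30, 0], "roll": 0, "jaw": 87},
  {"travel": [2, 46, 0], "roll": 0, "jaw": 87},
  {"travel": [2, 46, 0], "roll": 0, "jaw": 87},
  {"travel": [2, 46, 0], "roll": 0, "jaw": 87},
])

```text
clock: 6.85
tool_pos: [0.4757, -0.1145, 0.1735]
orientation: [-180.0, -0.1, -15.6]
force: [1.1, -0.5, -0.7]
opening: 0.0871
gripper_force: 0.0
```

Call:
apply_moves([
  {"travel": [2, 46, 0], "roll": 0, "jaw": 87},
  {"travel": [2, 46, 0], "roll": 0, "jaw": 87},
  {"travel": [3, 46, 0], "roll": 0, "jaw": 87},
  {"travel": [2, 17, 0], "roll": -8.5, "jaw": 87},
  {"travel": [0, 0, 0], "roll": -8.5, "jaw": 87},
  {"travel": [0, 0, 0], "roll": -8.5, "jaw": 87},
  {"travel": [0, 0, 0], "roll": -8.5, "jaw": 87},
  {"travel": [0, 0, 0], "roll": -8.5, "jaw": 87},
  {"travel": [0, 0, 0], "roll": -8.5, "jaw": 87},
  {"travel": [0, 0, 0], "roll": 0, "jaw": 87},
])

```text
clock: 7.85
tool_pos: [0.443, -0.2649, 0.1731]
orientation: [180.0, -0.0, 35.4]
force: [0.6, -0.2, -0.4]
opening: 0.0872
gripper_force: 0.0
```

```bash
python3 - <<'E'
from h import *
a=[]
for i in range(4):
    o=ctrl.get_obs(); im=ctrl.snapshot('wrist'); a.append(np.r_[o['tool_pos'],o['orientation'][2]])
print(o['clock'],np.round(a,4).tolist(),o['joint_pos'])
np.save('w3.npy',a[-1])
t=ctrl.snapshot('top')[185:275,190:280]
cv2.imwrite('pics/w3f.png',im[:,:,::-1])
cv2.imwrite('pics/w3.png',np.hstack([im[:,60:480],cv2.resize(t,(380,420),interpolation=cv2.INTER_CUBIC)])[:,:,::-1])
E
```

```text
8.0 [[0.443, -0.2649, 0.1731, 35.4422], [0.443, -0.2649, 0.173, 35.1302], [0.443, -0.2649, 0.173, 35.0568], [0.443, -0.2649, 0.1729, 35.0779]] [-9.05789534e+00  9.33939439e+00 -2.53027307e+01  4.78954528e-03
 -5.53418985e+01  1.34133102e+02]
```

View pics/w3.png

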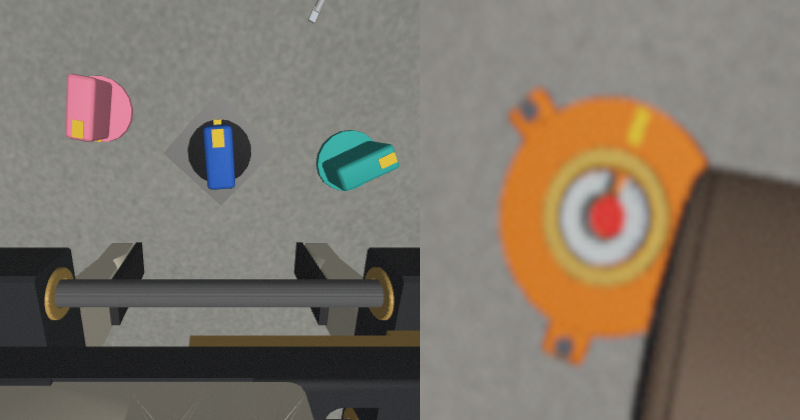

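The ring is seated round the neck in the top view. In the wrist view the plug's flange is at full-image (279,152) and its key mark at (277,121). Fitting the handle's pose.

```bash
python3 - <<'E'
from h import *
im=cv2.imread('pics/w3f.png'); o=np.load('w3.npy'); tp,yaw=o[:3],o[3]; od=dict(tool_pos=tp,orientation=[180,0,yaw])
hsv=cv2.cvtColor(im,cv2.COLOR_BGR2HSV)
b=cv2.inRange(hsv,(105,120,40),(130,255,255)); b[:100]=0;b[210:]=0
y=cv2.inRange(hsv,(18,100,100),(32,255,255)); y[:,:260]=0;y[:,300:]=0;y[:100]=0;y[210:]=0
n,l,s,c=cv2.connectedComponentsWithStats(y)
yy=[(c[i],s[i]) for i in range(1,n) if s[i,4]>8]; print([ (q[0].round(1).tolist(),q[1].tolist()) for q in yy])
top=b.copy()
for q in yy:
    if q[1][4]>100: top[l==l[int(q[0][1]),int(q[0][0])]]=255
r=cv2.minAreaRect(cv2.findNonZero(top)); print(r)
# flange: dark pixels
d=((hsv[...,2]<60)).astype(np.uint8); d[:115]=0; d[190:]=0; d[:,:243]=0; d[:,315:]=0
n,l,s,c=cv2.connectedComponentsWithStats(d|(top>0).astype(np.uint8)*0); 
m=(d>0).astype(np.uint8); p=cv2.findNonZero(m); e=cv2.minEnclosingCircle(p); print('fl',e,ray('wrist',e[0],.062,od))
# model fit of handle by silhouette (IoU)
from scipy.optimize import minimize
def sil(v):
    a=np.radians(v[2]);X=np.array([np.cos(a),np.sin(a),0]);Y=np.array([-X[1],X[0],0])
    P=[np.array([v[0],v[1],z])+i*.022*X+j*.01*Y for z in(.062,.1) for i in(1,-1) for j in(1,-1)]
    h=cv2.convexHull(((proj(P,tp,yaw)+.5)*4-.5).astype(np.float32)).astype(int)
    return cv2.fillPoly(np.zeros((1680,2240),np.uint8),[h],1)
T=cv2.resize((top>0).astype(np.uint8),(2240,1680),interpolation=cv2.INTER_NEAREST)
g=lambda v:(sil([v[0]/1e3,v[1]/1e3,v[2]])^T).sum()/T.sum()
f=min((minimize(g,[484,-236,y0],method='Nelder-Mead',options=dict(initial_simplex=[[480,-236,y0],[486,-236,y0],[482,-230,y0],[482,-238,y0+4]])) for y0 in(34,38)),key=lambda f:f.fun); print(f.x,f.fun)
k=np.radians(yaw);d=f.x[:2]/1e3-tp[:2];print('tx,ty',d@[np.cos(k),np.sin(k)],d@[np.sin(k),-np.cos(k)],'dyaw',f.x[2]-yaw)
for q in yy: print(ray('wrist',q[0],.1 if q[1][4]>100 else .062,od))
E
```

```text
[([277.0, 121.6], [273, 119, 9, 6, 48]), ([277.5, 137.6], [272, 129, 12, 19, 203])]
((278.9725646972656, 156.32435607910156), (64.12474822998047, 29.3905086517334), 86.3086166381836)
fl ((279.0, 151.0), 31.622875213623047) [ 0.48445195 -0.23615335  0.062     ]
[ 483.81858773 -236.88080833   39.13671256] 0.08917511261261261
tx,ty 0.04950783437897659 0.0005698855293966061 dyaw 4.05878183628203
[ 0.50223902 -0.22164537  0.062     ]
[ 0.49464024 -0.2277359   0.1       ]
```

Call:
apply_moves([
  {"travel": [24, 0, 0], "roll": 0, "jaw": 87},
  {"travel": [25, 0, 0], "roll": -4, "jaw": 87},
  {"travel": [0, 0, 35], "roll": 0, "jaw": 70},
  {"travel": [0, 0, 35], "roll": 0, "jaw": 60},
  {"travel": [0, 0, 14], "roll": 0, "jaw": 50},
  {"travel": [0, 0, 0], "roll": 0, "jaw": 10},
  {"travel": [0, 0, 0], "roll": 0, "jaw": 10},
  {"travel": [0, 0, 0], "roll": 0, "jaw": 10},
  {"travel": [0, 0, 0], "roll": 0, "jaw": 10},
  {"travel": [0, 0, 0], "roll": 0, "jaw": 10},
])

```text
clock: 9.1
tool_pos: [0.4834, -0.2366, 0.0895]
orientation: [179.9, -0.1, 39.3]
force: [0.8, -0.8, 0.3]
opening: 0.0282
gripper_force: 0.0
```

Call:
apply_moves([
  {"travel": [0, 0, 0], "roll": 0, "jaw": 10},
  {"travel": [0, 0, 0], "roll": 0, "jaw": 10},
  {"travel": [0, 0, 0], "roll": 0, "jaw": 10},
])

```text
clock: 9.4
tool_pos: [0.4832, -0.2366, 0.0891]
orientation: [180.0, -0.0, 39.3]
force: [-1.0, 1.3, 6.4]
opening: 0.0198
gripper_force: 30.0
```

Call:
apply_moves([
  {"travel": [0, 0, -15], "roll": 0, "jaw": 10},
  {"travel": [0, 0, -35], "roll": 0, "jaw": 10},
  {"travel": [0, 0, -35], "roll": 0, "jaw": 10},
  {"travel": [0, 0, -25], "roll": 0, "jaw": 10},
  {"travel": [21.5, -32, 0], "roll": 0, "jaw": 10},
  {"travel": [21.5, -32, 0], "roll": 0, "jaw": 10},
  {"travel": [21.5, -32, 0], "roll": 0, "jaw": 10},
  {"travel": [21.5, -32, 0], "roll": 0, "jaw": 10},
  {"travel": [21.5, -32, 0], "roll": 0, "jaw": 10},
  {"travel": [21.5, -32, 0], "roll": 0, "jaw": 10},
])

```text
clock: 10.4
tool_pos: [0.4602, -0.0048, 0.1983]
orientation: [-180.0, 0.0, 39.3]
force: [0.2, 0.1, -1.4]
opening: 0.02
gripper_force: 30.0
```

Call:
apply_moves([
  {"travel": [22, -33, 0], "roll": 0, "jaw": 10},
  {"travel": [22, -33, 0], "roll": 8.4, "jaw": 10},
  {"travel": [0, 0, 0], "roll": 8.4, "jaw": 10},
  {"travel": [0, 0, 0], "roll": 8.4, "jaw": 10},
  {"travel": [0, 0, 0], "roll": 8.5, "jaw": 10},
  {"travel": [0, 0, 0], "roll": 8.5, "jaw": 10},
  {"travel": [0, 0, 0], "roll": 8.5, "jaw": 10},
  {"travel": [0, 0, 0], "roll": 8.5, "jaw": 10},
  {"travel": [0, 0, 0], "roll": 0, "jaw": 10},
  {"travel": [0, 0, 0], "roll": 0, "jaw": 10},
])

```text
clock: 11.4
tool_pos: [0.4533, 0.0705, 0.1983]
orientation: [180.0, 0.0, -19.2]
force: [-0.8, 0.1, -2.1]
opening: 0.0199
gripper_force: 30.0
```

```bash
python3 - <<'E'
from h import *
for i in range(4):
    o=ctrl.get_obs(); im=ctrl.snapshot('wrist')
tp=np.array(o['tool_pos']);yaw=o['orientation'][2]; print(o['clock'],o['tool_pos'],o['orientation'],o['opening'])
a=np.radians(yaw);ux=np.array([np.cos(a),np.sin(a)]);uy=np.array([np.sin(a),-np.cos(a)])
im=im[:,:,::-1].copy(); cv2.imwrite('pics/w4f.png',im); np.save('w4.npy',np.r_[tp,yaw])
hub=np.array([.5156,.0506]); d=hub-tp[:2]; print('d',d@ux,d@uy)
S=3; x0,y0=190,70; big=cv2.resize(im[y0:y0+200,x0:x0+180],None,fx=S,fy=S,interpolation=cv2.INTER_CUBIC)
def dr(P,col):
    q=((proj(P,tp,yaw)-[x0,y0]+.5)*S-.5).astype(int); cv2.polylines(big,[q],False,col,1)
for z,r in((.084,.0185),(.084,.01125)): dr(circ(hub,z,r),(255,0,0))
dr(circ(tp[:2],tp[2]-.087+.06,.026),(0,255,0))   # flange top rim-ish (tip at TCP-0.077; flange top 50 mm above)
zt=tp[2]-.077
c=tp[:2]; dr(circ(c,zt+.05,.026),(0,255,255))
P=[np.r_[c+i*.022*ux+j*.01*uy,zt+.088] for i,j in((1,1),(1,-1),(-1,-1),(-1,1),(1,1))]; dr(np.array(P),(255,255,255))
dr(np.array([np.r_[hub,.0841],np.r_[hub+.05*np.array([np.cos(np.radians(-20)),np.sin(np.radians(-20))]),.06]]),(255,0,255))
cv2.imwrite('pics/ov4.png',big)
E
```

```text
11.55 [0.45349521 0.07055467 0.19845104] [ 1.79992047e+02  9.68879400e-03 -1.92850806e+01] 0.019799420259474922
d 0.06521030297238463 -0.001676310097106761
```

View pics/ov4.png

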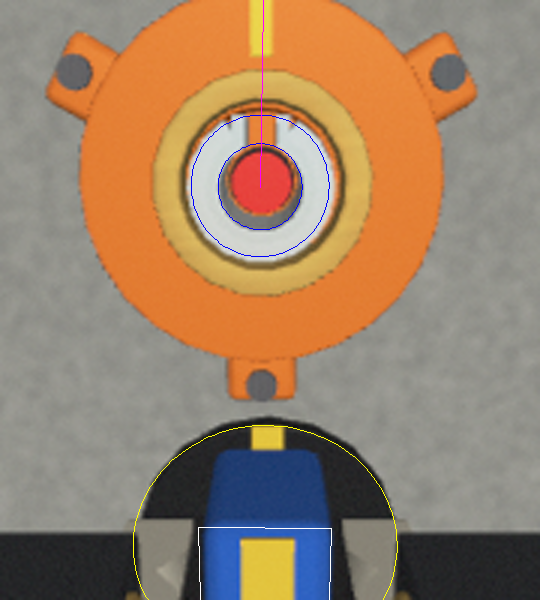

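The overlay agrees: the neck and slot line match the model and the plug is centred in the grip. Moving over the bore and lowering.

Call:
apply_moves([
  {"travel": [20, -0.7, 0], "roll": 0.7, "jaw": 10},
  {"travel": [30, -1, 0], "roll": 0, "jaw": 10},
  {"travel": [15, 0, 0], "roll": 0, "jaw": 10},
  {"travel": [0, 0, 15], "roll": 0, "jaw": 10},
  {"travel": [0, 0, 18], "roll": 0, "jaw": 10},
  {"travel": [0, 0, 4], "roll": 0, "jaw": 10},
  {"travel": [0, 0, 4], "roll": 0, "jaw": 10},
  {"travel": [0, 0, 4], "roll": 0, "jaw": 10},
  {"travel": [0, 0, 3], "roll": 0, "jaw": 10},
  {"travel": [0, 0, 0], "roll": 0, "jaw": 10},
])

```text
clock: 12.6
tool_pos: [0.5152, 0.0501, 0.1506]
orientation: [-180.0, -0.0, -20.1]
force: [-0.2, 0.3, -1.7]
opening: 0.0202
gripper_force: 30.0
```

Call:
apply_moves([
  {"travel": [0, 0, 2], "roll": 0, "jaw": 10},
  {"travel": [0, 0, 2], "roll": 0, "jaw": 10},
  {"travel": [0, 0, 2], "roll": 0, "jaw": 10},
  {"travel": [0, 0, 2], "roll": 0, "jaw": 10},
  {"travel": [0, 0, 1], "roll": 0, "jaw": 10},
  {"travel": [0, 0, 0], "roll": 0, "jaw": 10},
])

```text
clock: 13.2
tool_pos: [0.5151, 0.05, 0.1414]
orientation: [180.0, 0.0, -20.1]
force: [0.0, 0.0, -1.8]
opening: 0.0198
gripper_force: 30.0
```

The key is in the slot with no resistance; pushing on.

Call:
apply_moves([
  {"travel": [0, 0, 4], "roll": 0, "jaw": 10},
  {"travel": [0, 0, 4], "roll": 0, "jaw": 10},
  {"travel": [0, 0, 3], "roll": 0, "jaw": 10},
  {"travel": [0, 0, 3], "roll": 0, "jaw": 10},
  {"travel": [0, 0, 2], "roll": 0, "jaw": 10},
  {"travel": [0, 0, 2], "roll": 0, "jaw": 10},
  {"travel": [0, 0, 0], "roll": 0, "jaw": 10},
])

```text
clock: 13.9
tool_pos: [0.5153, 0.05, 0.1237]
orientation: [180.0, -0.0, -20.1]
force: [-2.7, -0.7, 4.9]
opening: 0.02
gripper_force: 30.0
```

Call:
apply_moves([
  {"travel": [0, 0, 2], "roll": 0, "jaw": 10},
  {"travel": [0, 0, 2], "roll": 0, "jaw": 10},
  {"travel": [0, 0, 2], "roll": 0, "jaw": 10},
  {"travel": [0, 0, 0], "roll": 0, "jaw": 10},
  {"travel": [0, 0, 0], "roll": 0, "jaw": 10},
])

```text
clock: 14.4
tool_pos: [0.5153, 0.05, 0.1181]
orientation: [180.0, -0.0, -20.1]
force: [-2.8, -0.6, 6.8]
opening: 0.0196
gripper_force: 30.0
```

Call:
apply_moves([
  {"travel": [0, 0, 1], "roll": 0, "jaw": 10},
  {"travel": [0, 0, 1], "roll": 0, "jaw": 10},
  {"travel": [0, 0, 0], "roll": 0, "jaw": 10},
  {"travel": [0, 0, 0], "roll": 0, "jaw": 10},
])

```text
clock: 14.8
tool_pos: [0.5153, 0.05, 0.1171]
orientation: [-180.0, -0.0, -20.1]
force: [-7.8, 0.2, 18.1]
opening: 0.0198
gripper_force: 30.0
```

Call:
apply_moves([
  {"travel": [0, 0, 0.5], "roll": 0, "jaw": 10},
  {"travel": [0, 0, 0], "roll": 0, "jaw": 10},
  {"travel": [0, 0, 0], "roll": 0, "jaw": 10},
  {"travel": [0, 0, 0], "roll": 0, "jaw": 10},
])

```text
clock: 15.2
tool_pos: [0.5154, 0.05, 0.1171]
orientation: [-180.0, -0.1, -20.1]
force: [-8.5, 0.8, 22.1]
opening: 0.0195
gripper_force: 30.0
```

```bash
python3 - <<'E'
from h import *
w=ctrl.snapshot('wrist'); s=ctrl.snapshot('scene'); o=ctrl.get_obs(); print(o['clock'],o['force'],o['tool_pos'],o['opening'])
a=cv2.resize(s[170:250,265:345],(400,400),interpolation=cv2.INTER_CUBIC); b=w[160:360,180:380]
cv2.imwrite('pics/fin.png',np.hstack([a,cv2.resize(b,(400,400))])[:,:,::-1])
E
```

```text
15.3 [-10.24961067   0.81008822  21.87690348] [0.51534807 0.04996089 0.11709729] 0.019558407689398413
```

View pics/fin.png

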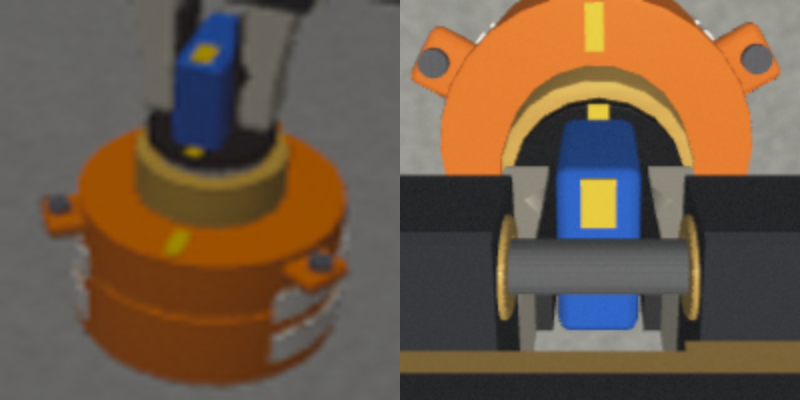

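The final views show the plug's flange down on the neck just above the flat ring, with its key mark in line with the deck mark. The push is steady at 22 N, so I'm handing in.

```bash
python3 -c "
from plant import ctrl
print(ctrl.close_job())"
```

```text
the job is handed in; nothing more can be done
None
```

The job is handed in at about 15.3 s of the 58 s: the brass ring is flat on the capsule's deck and released, and the plug is keyed, fully home and still held down with about 22 N; the screwdriver, beacon and tray were left alone.

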